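# Fetch the red bobbin from the blocked drawer

### The arm

A 6-joint arm with a two-finger parallel gripper is mounted at the origin on a cart in front of the work surface, level with it; the furniture and walls round the work are solid. World frame = base frame: x ahead of the robot, y to its left, z up, the work surface at z = 0. Lengths are in mm, angles in rad, forces in N, time in s.
With the tool pointing down it reaches from about 350 to 775 mm from the base axis. Payload 7.3 kg.
Tool frame: the origin (TCP) lies between the finger pads; the fingertips stand 22 mm ahead of it and the grasp point (between the pads) lies 3 mm ahead of it; z points along the fingers, x is the direction in which the jaws open and shut, and the axes are right-handed (so a half turn about z gives the same grasp; the last joint's range is limited). The gripper opens to 92 mm and grips with 3 to 60 N. Pads are 19 mm wide; open, the fingers measure 130 mm over their backs; the gripper's body (75 mm by 190 mm) begins 47 mm behind the grasp point.
Start: joints at [0.967, 0.342, 1.524, -0, 1.275, -0.146], TCP at [232.025, 470.964, 248.741] pointing down, gripper open.
Joint ranges: [-2.53, 2.53], [-0.77, 2.02], [0.04, 2.7], [-1, 4.14], [0.28, 2.66], [-3.11, 3.11]. Speed limits (rad/s): [2.57, 2.57, 3.14, 3.14, 3.14, 3.14].

### API

Orientations are given as [roll, pitch, yaw] about the fixed x, y, z axes, in that order (R = Rz(yaw) Ry(pitch) Rx(roll)).
In Python, from plant import * gives the robot as it stands. The module is installed in compiled form; this text tells all that it offers.
- The arm moves only by the shell command python3 -m handwheel 'ROWS' [OPENING]. ROWS is a JSON object of lists of equal length, an entry for each row: "translation": the shift along the world's x, y, z in units of 15 cm (1.0 is 15 cm), a list of three; "twist": the turn about the world's z in units of 90 degrees (1.0 is 90 degrees). In form: {"translation": [[tx, ty, tz], ...], "twist": [twist, ...]}. A call has exactly 8 rows; each row shifts and turns the pose as measured when the row begins; what a row does not reach is not made up. A row lasts 1/8 s, in which the tool goes at most 62.5 mm and 10.7 degrees, less where a joint would pass 70% of its speed; a pose out of reach is approached as far as the arm can. A call with a number of a shift or a turn outside -1 to 1 is refused whole. A call with a gripper value outside its range is refused whole. OPENING is the closure in counts, from 0 (fully open) to 255 (shut), set as the call begins (- or left out, the last holds). The fingers move at their own pace and stop on an object; the grip force is fixed at half the most. Time passes only in rows, so rows that do not move let the fingers close, or fill a call up. It gives the time, the measured TCP pose, the force and the opening at its end, in the units of the state.
- get_obs(): the state, without advancing time (a new reading comes with each control period).
- capture(name): name is "scene" or "top"; returns a dict with "img" (480x640x3 uint8, red, green, blue), "vertical_fov" (degrees; the focal length in pixels is half the picture's height over the tangent of half this angle, whatever the lens; pixels are square), "cx", "cy" (the principal point, pixels), "world_from_camera" (4x4, takes a point from camera to world coordinates). Camera axes: x right, y up, looking along -z (the intrinsics and any distortion apply to the point x, -y, -z); pixel columns grow to the right and rows downward; lengths in mm; the calibration is good to about 2 mm. A picture is of the moment at which its call begins. There is no depth.
- close_job(): hands the job in, once; it reports no verdict.
Trained networks look in the newest picture that a camera, given by its name, has taken for a name from the list of things; names that differ only in an ending like _2 or _b are one class to them, and where a whole thing is asked for, a point or a joint stands for the part that bears it (a point fixed in the world has none). Each returns a list of dicts, best first, with "score" (0 to 1); they miss things now and then, are a little off and sometimes report something else, mostly with a low value. They report only what shows in the picture. A call takes as long as a camera call.
- search_frame(camera, label): "position" ([x, y, z] in mm, in the coordinates of the camera as it stood for that picture, good to about 4 mm: the middle of the surface that is visible of it).
- spot_point(camera, label): "position" ([x, y, z] in mm, in the coordinates of the camera as it stood for that picture, good to about 4 mm: a listed point, or the origin of a listed thing).
The state is a dict: "time": time; "joint_positions": joint angles; "dq": joint speeds; "tau": joint torques, N m; "tool_pos": TCP position; "tcp_rot": TCP orientation; "contact_force": force on the tool from outside, world axes, zero at the start; "moment": the same for the moment, N m; "grip_width": finger opening in mm.
Only numpy, scipy, OpenCV 4.12 (cv2) and the standard library are available. Lean on these libraries where they do the work, as an engineer would, in place of code of your own. Each camera call takes 0.05 s, during which the arm holds its last target.

### The job

Two thread spools stand in the way of the blue parts drawer: first stand each of them upright on the coaster of its own colour (yellow, black). Then pull the drawer open, take out the red bobbin, leaving the white chalk in the drawer, and lay it flat in the middle of the green dish. Finally push the drawer fully shut and put both spools back, upright, each exactly where it stood at the start.

Things in the scene. Friction and masses are not known exactly. Their poses are not given: they have to be found in the camera images.
- unit: Low blue fixed case, x -63 to 75, y +-85, 62 mm high, roofed with thin bars through which its contents are seen but not reached. Origin at its underside, x points to its back: the drawer pulls out along -x. Shut drawer: front panel 8 mm thick, outer face at x = -71, top 57 mm above the table; inside x -63 to 60, y +-74; floor 9 mm, side walls 31 mm above the table.
- drawer (a joint): How far the drawer is pulled out, m: 0 shut, 0.11 at its stop. It stays where it is left and needs only 1 to 3 N.
- handle (a point): Middle of the drawer's steel handle bar, which moves with the drawer: a round bar 9 mm thick, 62 mm long along the case's y, 32 mm above the table, with 37 mm free between it and the front panel; open from above. Axes parallel to the case's.
- spool_yellow: Small spool of yellow thread with white flanges (from above a white disc), standing on end in front of the drawer: 35 mm diameter, 55 mm tall, about 35 g. Origin at the centre of its underside, z along its axis.
- spool_black: Small spool of black thread with brown wooden flanges (from above a brown ring), standing on end in front of the drawer: 35 mm diameter, 55 mm tall, about 35 g. Origin at the centre of its underside, z along its axis.
- bobbin: Round steel bobbin wound with red thread (from above a grey disc with four small dark holes), lying flat on the drawer's floor: 21 mm diameter, 10 mm high, about 15 g. Origin at the centre of its underside, z along its axis. It rides along when the drawer is pulled gently.
- chalk: White tailor's chalk, a rounded triangle 37 x 40 mm, 7 mm thick, about 15 g, lying flat on the drawer's floor beside the bobbin; origin near the middle of its underside. It is not wanted and stays in the drawer.
- coaster_yellow: Flat round yellow coaster fixed to the right-hand table, 68 mm diameter, 4 mm thick; origin at the centre of its underside.
- coaster_black: Flat round black coaster fixed to the right-hand table, 68 mm diameter, 4 mm thick; origin at the centre of its underside.
- dish: Shallow round green dish fixed to the right-hand table, 96 mm across the rim, flat inner floor 4 mm above the table and 82 mm wide, rim 10 mm high; origin at the centre of its underside.

How it is judged (in metres and radians):
On the way, in this order (a step that is already met when the one before it is completed fails the run):
1. both spools stand released on the coasters of their own colours (horizontal distance between spool_yellow and coaster_yellow below 0.015 m and height (world z) of each of spool_yellow, spool_black below 0.009 m and angle between each of spool_yellow, spool_black's own z axis and vertical below 0.1 rad and contact force between each of spool_yellow, spool_black and the fingers below 0.05 N and horizontal distance between spool_black and coaster_black below 0.015 m), for 0.2 s.
2. the drawer is pulled open (value of joint drawer above 0.06 m), for 0.2 s.
3. the red bobbin lies released in the dish (horizontal distance between bobbin and dish below 0.03 m and height (world z) of bobbin below 0.012 m and angle between bobbin's own z axis and vertical below 0.15 rad and contact force between bobbin and the fingers below 0.05 N), for 0.2 s.
At the end, for the whole second after the job is handed in: The red bobbin lies flat in the dish within 30 mm of its centre, the drawer is shut to within 6 mm with the chalk inside, both spools stand upright within 15 mm of where each stood at the start, and all is at rest (horizontal distance between bobbin and dish below 0.03 m and height (world z) of bobbin below 0.012 m and angle between bobbin's own z axis and vertical below 0.15 rad and value of joint drawer below 0.006 m and distance of each of spool_yellow, spool_black from where it was at the start of the episode below 0.015 m and angle between each of spool_yellow, spool_black's own z axis and vertical below 0.1 rad and linear speed of each of spool_yellow, spool_black, bobbin below 0.02 m/s and x of chalk in the frame of unit between -0.065 and 0.07 m and y of chalk in the frame of unit between -0.078 and 0.078 m and z of chalk in the frame of unit below 0.03 m); the robot touches nothing.
It fails at once if the chalk is taken out of the drawer (height (world z) of chalk above 0.06 m).
It also fails if it takes over 147 s, if anything falls off the work surface, if the arm or the gripper's body presses on something with over 40 N, if the wrist force passes 120 N, or if a joint passes its speed limit or range.

## Working session

There is one attempt and no reset: what is moved stays moved. The work goes in short steps, Python scripts to look and compute and a shell command to move; the robot and the scene stay as the last step left them, time stands still between calls to the robot, and variables do not carry over. Pictures are saved under pics/ and viewed, and the job is handed in when it is done.

```bash
mkdir -p pics; cat > h.py <<'E'
from plant import *
import numpy as np, cv2
def snap(cam,name):
    c=capture(cam); cv2.imwrite(f'pics/{name}.png',c['img'][:,:,::-1]); return c
def w(c,p):
    T=np.array(c['world_from_camera']); return (T[:3,:3]@np.array(p)+T[:3,3])
def find(cam,c,labels,fn=spot_point):
    for l in labels:
        for r in fn(cam,l)[:3]:
            print(cam,l,round(r['score'],2),np.round(w(c,r['position']),1))
def pix2w(c,u,v,z):
    f=240/np.tan(np.radians(c['vertical_fov']/2)); T=np.array(c['world_from_camera'])
    d=T[:3,:3]@np.array([(u-c['cx'])/f,-(v-c['cy'])/f,-1]); o=T[:3,3]
    return o+d*(z-o[2])/d[2]
def w2pix(c,p):
    f=240/np.tan(np.radians(c['vertical_fov']/2)); T=np.array(c['world_from_camera'])
    q=T[:3,:3].T@(np.array(p)-T[:3,3]); return c['cx']+f*q[0]/-q[2], c['cy']-f*q[1]/-q[2]
E
python3 - <<'E'
from h import *
o=get_obs(); print({k:np.round(v,3) for k,v in o.items()})
L=['unit','handle','spool_yellow','spool_black','bobbin','chalk','coaster_yellow','coaster_black','dish']
for cam in ['top','scene']:
    c=snap(cam,cam+'0'); print([k for k in c],c['vertical_fov'],c['cx'],c['cy'],np.round(c['world_from_camera'],3))
    find(cam,c,L)
    print('surf'); find(cam,c,L,search_frame)
E
```

```text
{'time': np.float64(0.0), 'joint_positions': array([ 0.967,  0.343,  1.525, -0.   ,  1.275, -0.146]), 'dq': array([ 0.   , -0.   ,  0.   ,  0.001, -0.002, -0.002]), 'tau': array([ 1.0000e-03, -4.3124e+01, -2.4423e+01,  7.2000e-02,  5.6000e-02,
       -0.0000e+00]), 'tool_pos': array([231.796, 470.613, 248.034]), 'tcp_rot': array([-3.141e+00,  2.000e-03,  1.113e+00]), 'contact_force': array([ 0.3  , -0.439,  0.652]), 'moment': array([ 0.001,  0.038, -0.055]), 'grip_width': np.float64(91.644)}
['img', 'vertical_fov', 'cx', 'cy', 'world_from_camera'] 54.721839660317855 328.4745917522611 247.1553004679771 [[ 2.400000e-02  9.960000e-01 -8.600000e-02  4.370240e+02]
 [-9.990000e-01  2.700000e-02  2.700000e-02 -2.632600e+01]
 [ 2.900000e-02  8.500000e-02  9.960000e-01  1.050775e+03]
 [ 0.000000e+00  0.000000e+00  0.000000e+00  1.000000e+00]]
top unit 0.67 [603.3 264.7  -3.6]
top handle 0.72 [491.5 241.2  29.8]
top spool_yellow 0.74 [434.1 177.2  -3.1]
top spool_black 0.72 [415.9 260.9   3.2]
top spool_black 0.72 [601.  265.4  -1.7]
top bobbin 0.49 [575.7 296.    7.3]
top chalk 0.62 [588.4 22
[... 843 characters left out ...]
ne unit 0.68 [604.2 263.5   5.1]
scene unit 0.59 [592.3 224.8  13.6]
scene handle 0.69 [491.6 241.9  30.7]
scene spool_yellow 0.66 [ 4.363e+02  1.811e+02 -4.000e-01]
scene chalk 0.55 [593.4 224.2  12.6]
scene coaster_yellow 0.6 [ 444.4 -273.     1.8]
scene coaster_black 0.62 [ 527.2 -411.1    8.6]
scene coaster_black 0.26 [ 443.  -270.5    5.6]
surf
scene handle 0.95 [545.4 224.3  29. ]
scene spool_yellow 0.75 [428.3 187.7  40.7]
scene spool_yellow 0.21 [547.2 218.2  26.2]
scene spool_black 0.41 [409.1 254.3  58.1]
scene chalk 0.63 [596.  225.4  18.2]
scene coaster_yellow 0.49 [592.2 228.7  21.3]
scene coaster_yellow 0.43 [ 441.  -284.9    5.3]
scene coaster_black 0.78 [ 524.6 -403.9    8.7]
```

View pics/top0.png

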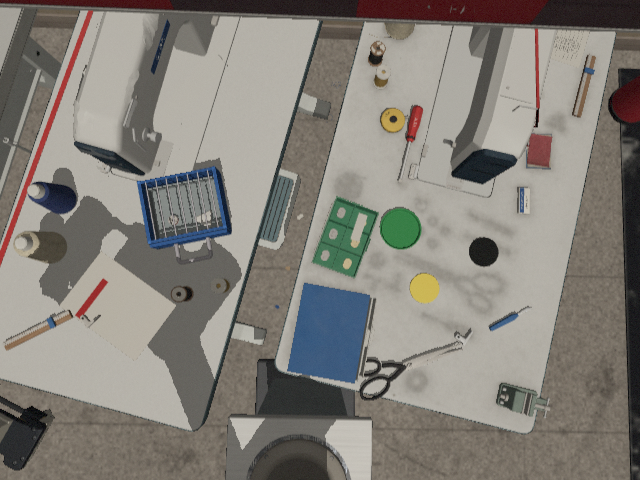

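View pics/scene0.png

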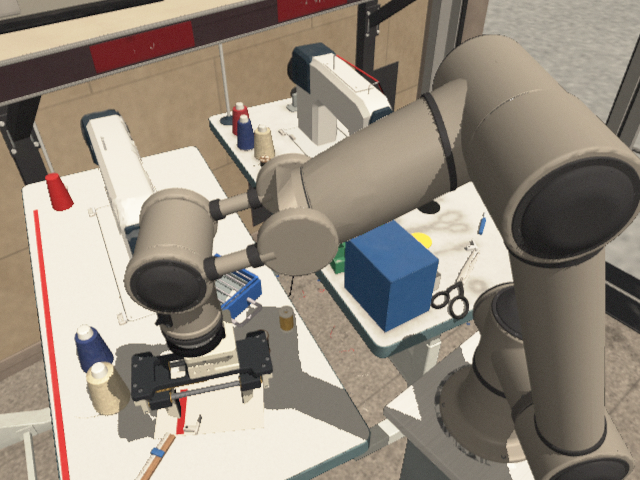

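```bash
python3 - <<'E'
from h import *
c=capture('top'); im=c['img'][:,:,::-1]
a=cv2.resize(im[150:320,120:260],None,fx=4.5,fy=4.5,interpolation=cv2.INTER_CUBIC)
cv2.imwrite('pics/t1.png',cv2.resize(a,(640,777))[:,:][:600] if 0 else cv2.resize(im[155:310,120:300],None,fx=3.8,fy=3.8,interpolation=cv2.INTER_CUBIC))
cv2.imwrite('pics/t2.png',cv2.resize(im[190:400,270:520],None,fx=2.8,fy=2.8,interpolation=cv2.INTER_CUBIC))
for n,p in dict(ys=(434,175,55),bs=(415.5,258,55),h=(491.5,241.5,32),dish=(574,-218,4),cy=(440,-274.5,4),cb=(529,-411,4),bob=(577,296,19),chalk=(588,224,16)).items(): print(n,np.round(w2pix(c,p),1))
E
```

```text
ys [220.2 285.9]
bs [180.4 293.7]
h [192.8 258.8]
dish [400.4 228.7]
cy [424.6 288.2]
cb [484.2 250.6]
bob [171.6 220.1]
chalk [204.7 216.3]
```

View pics/t1.png

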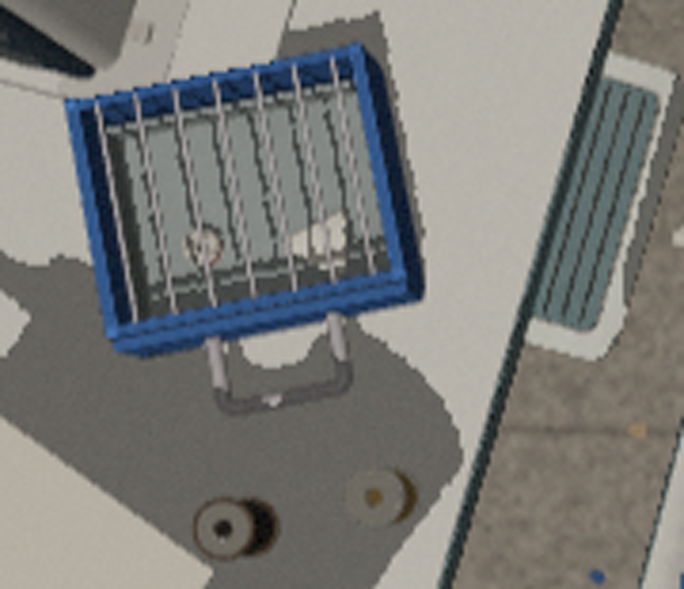

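View pics/t2.png

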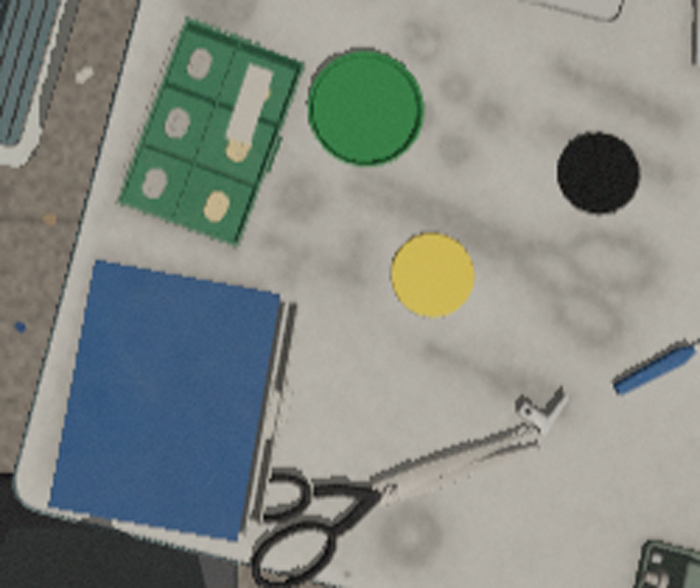

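```bash
python3 - <<'E'
from h import *
c=capture('top'); s=capture('scene')
q=lambda n,u,v,z:print(n,np.round(pix2w(c,u,v,z),1))
q('ys',219.2,285.8,55);q('bs',179.2,293.9,55);q('handle',195.3,259,34)
q('cy',424.3,288.2,4);q('cb',483.6,251.8,4);q('dish',400.7,228.2,8)
# case roof corners crop->img
cs=[pix2w(c,120+a/3.8,155+b/3.8,62)[:2] for a,b in [(68,100),(358,45),(422,292),(115,340)]]
cs=np.array(cs);print(cs.round(1)); fl=cs[3]-cs[2]; sd=cs[0]-cs[3]
print('yaw front',np.degrees(np.arctan2(-fl[0],fl[1])),np.linalg.norm(fl),'side',np.degrees(np.arctan2(sd[1],sd[0])),np.linalg.norm(sd))
print('tcp pix',w2pix(c,[232,471,249]), w2pix(s,[232,471,249]))
def ray(c,u,v):
    a=pix2w(c,u,v,0); o=np.array(c['world_from_camera'])[:3,3]; d=a-o; return o,d/np.linalg.norm(d)
for n,t,sc in [('b1',(303,283),(346,250)),('b2',(370,296),(393,222)),('b3',(355,382),(437,258)),('b4',(288,370),(390,288))]:
    o1,d1=ray(c,*t);o2,d2=ray(s,*sc)
    A=np.stack([d1,-d2],1);k=np.linalg.lstsq(A,o2-o1,rcond=None)[0]
    p,r=o1+d1*k[0],o2+d2*k[1];print(n,((p+r)/2).round(),np.linalg.norm(p-r).round(1))
find('top',c,['handle','dish','spool_yellow','spool_black','coaster_black'])
print(get_obs()['time'])
E
```

```text
ys [434.3 177.1  55. ]
bs [415.1 260.4  55. ]
handle [491.1 235.7  34. ]
cy [ 440.  -273.8    4. ]
cb [ 526.3 -409.6    4. ]
dish [ 574.7 -217.9    8. ]
[[652.8 358.4]
 [689.5 197.7]
 [549.5 155.6]
 [517.9 324.5]]
yaw front 10.614135955115712 171.86796342629833 side 14.108767762773315 139.1054819649027
tcp pix (np.float64(11.026372305817347), np.float64(403.76948749703445)) (np.float64(209.83887621118583), np.float64(396.8062725436764))
b1 [444.  -3. 126.] 0.9
b2 [ 422. -133.  154.] 0.0
b3 [ 263. -105.  167.] 3.5
b4 [279.  22. 146.] 3.0
top handle 0.87 [489.3 234.2  32.9]
top dish 0.76 [ 5.775e+02 -2.165e+02 -1.000e-01]
top dish 0.75 [ 439.2 -273.1   -1.6]
top spool_yellow 0.7 [600.5 263.6  -2.8]
top spool_yellow 0.59 [436.  177.1  -4.2]
top spool_black 0.51 [4.154e+02 2.613e+02 2.000e-01]
top coaster_black 0.63 [434.  179.5  -4.4]
top coaster_black 0.55 [ 5.274e+02 -4.094e+02 -1.000e-01]
2.3
```

```bash
python3 -m handwheel '{"translation": [[0.17,-0.245,0],[0.17,-0.245,0],[0.17,-0.245,0],[0.17,-0.245,0],[0.17,-0.245,0],[0.17,-0.245,0],[0.17,-0.245,0],[0.17,-0.245,0]], "twist": [0.036,0.036,0.036,0.036,0.036,0.036,0.036,0.036]}' 89
```

```text
time: 3.3
tool_pos: [439.9, 170.0, 249.4]
tcp_rot: [3.139, -0.002, 1.587]
contact_force: [-0.1, 0.1, 0.0]
grip_width: 59.6
```

```bash
python3 -m handwheel '{"translation": [[-0.036,0.049,0],[0,0,-0.2],[0,0,-0.3],[0,0,-0.25],[0,0,-0.17],[0,0,0],[0,0,0],[0,0,0]], "twist": [-0.01,0,0,0,0,0,0,0]}'
```

```text
time: 4.3
tool_pos: [434.5, 179.9, 111.0]
tcp_rot: [3.133, -0.005, 1.564]
contact_force: [-0.3, -0.2, 0.4]
grip_width: 59.5
```

```bash
python3 -m handwheel '{"translation": [[0,-0.016,-0.05],[0,0,-0.1],[0,0,-0.1],[0,0,-0.1],[0,0,-0.1],[0,0,-0.07],[0,0,0],[0,0,0]], "twist": [0,0,0,0,0,0,0,0]}'
```

```text
time: 5.3
tool_pos: [437.1, 177.0, 33.2]
tcp_rot: [3.125, -0.007, 1.563]
contact_force: [0.4, 0.1, 0.7]
grip_width: 59.6
```

```bash
python3 - <<'E'
from h import *
s=snap('scene','s1'); find('scene',s,['spool_yellow','spool_black'])
E
```

```text
scene spool_yellow 0.54 [435.3 181.1  -1.5]
scene spool_black 0.68 [418.3 262.1   1.2]
```

View pics/s1.png

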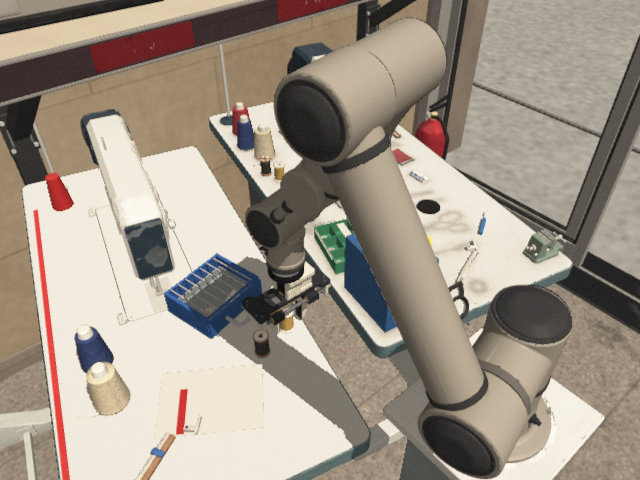

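```bash
python3 -m handwheel '{"translation": [[-0.014,0.003,0],[0,0,0],[0,0,0],[0,0,0],[0,0,0],[0,0,0],[0,0,0],[0,0,0]], "twist": [0,0,0,0,0,0,0,0]}' 255
```

```text
time: 6.45
tool_pos: [435.2, 177.8, 34.0]
tcp_rot: [3.123, -0.008, 1.563]
contact_force: [0.2, -0.2, 1.0]
grip_width: 34.5
```

```bash
python3 -m handwheel '{"translation": [[0,0,0.1],[0,0,0.25],[0,0,0.3],[0,0,0.3],[0,0,0.3],[0,0,0.19],[0,-0.1,0],[0.02,-0.2,0]], "twist": [0,0,0,0,0,0,0,0]}'; python3 -m handwheel '{"translation": [[0,-0.3,0],[0,-0.35,0],[0,-0.38,0],[0,-0.38,0],[0,-0.38,0],[0,-0.38,0],[0,-0.3,0],[0,-0.2,0]], "twist": [0,0,0,0,0,0,0,0]}'
```

```text
time: 7.45
tool_pos: [435.2, 131.5, 254.7]
tcp_rot: [3.127, -0.006, 1.566]
contact_force: [0.5, 0.3, -0.8]
grip_width: 34.4
time: 8.45
tool_pos: [425.1, -284.7, 241.7]
tcp_rot: [-3.138, -0.013, 1.565]
contact_force: [0.7, -0.4, -0.1]
grip_width: 34.4
```

```bash
python3 -m handwheel '{"translation": [[0.1,0.07,0],[0,0,-0.2],[0,0,-0.3],[0,0,-0.3],[0,0,-0.25],[0,0,-0.15],[0,0,0],[0,0,0]], "twist": [0,0,0,0,0,0,0,0]}'
```

```text
time: 9.45
tool_pos: [435.5, -268.6, 48.9]
tcp_rot: [-3.128, -0.023, 1.563]
contact_force: [-0.1, -0.1, -0.5]
grip_width: 33.9
```

```bash
python3 -m handwheel '{"translation": [[0.03,-0.036,0],[0,0,-0.03],[0,0,-0.03],[0,0,0],[0,0,0],[0,0,0],[0,0,0],[0,0,0]], "twist": [0,0,0,0,0,0,0,0]}'
```

```text
time: 10.45
tool_pos: [441.5, -275.2, 42.0]
tcp_rot: [-3.132, -0.02, 1.564]
contact_force: [0.3, 0.9, 0.3]
grip_width: 34.0
```

```bash
python3 -m handwheel '{"translation": [[-0.005,0.005,-0.01],[0,0,-0.01],[0,0,-0.01],[0,0,0],[0,0,0],[0,0,0],[0,0,0],[0,0,0]], "twist": [0,0,0,0,0,0,0,0]}'
```

```text
time: 11.45
tool_pos: [440.8, -274.5, 38.3]
tcp_rot: [-3.132, -0.019, 1.564]
contact_force: [-0.7, 0.3, 2.2]
grip_width: 34.2
```

Contact begins (2 N up). Release and rise.

```bash
python3 -m handwheel '{"translation": [[0,0,0],[0,0,0],[0,0,0],[0,0,0],[0,0,0],[0,0,0],[0,0,0.05],[0,0,0.1]], "twist": [0,0,0,0,0,0,0,0]}' 89;  python3 -m handwheel '{"translation": [[0,0,0.2],[0,0,0.3],[0,0,0.3],[0,0,0.3],[0,0,0.25],[0,0.1,0.1],[0,0.2,0],[0,0.3,0]], "twist": [0,0,0,0,0,0,0,0]}'
python3 - <<'E'
from h import *
c=snap('top','t3'); cv2.imwrite('pics/t3c.png',cv2.resize(c['img'][190:330,350:520,::-1],None,fx=3,fy=3)); find('top',c,['spool_yellow','spool_black'])
E
```

```text
time: 12.45
tool_pos: [440.3, -274.1, 60.8]
tcp_rot: [-3.131, -0.021, 1.564]
contact_force: [-0.3, -0.4, 0.0]
grip_width: 59.2
time: 13.45
tool_pos: [438.5, -181.1, 292.5]
tcp_rot: [-3.136, -0.016, 1.56]
contact_force: [0.3, 0.7, 0.2]
grip_width: 59.6
top spool_black 0.8 [418.5 261.3  -0.7]
```

View pics/t3c.png

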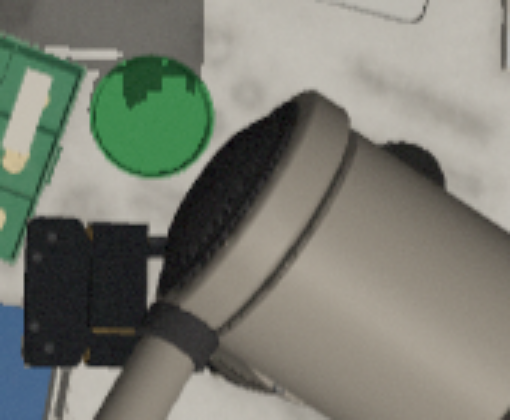

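```bash
python3 -m handwheel '{"translation": [[0,0.36,0],[0,0.38,0],[0,0.38,0],[0,0.38,0],[0,0.38,0],[-0.02,0.38,0],[-0.03,0.36,0],[-0.03,0.25,0]], "twist": [0,0,0,0,0,0,0,0]}'; python3 - <<'E'
from h import *
c=snap('top','t4'); cv2.imwrite('pics/t4c.png',cv2.resize(c['img'][190:330,350:520,::-1],None,fx=3,fy=3)); find('top',c,['spool_yellow','coaster_yellow','coaster_black'])
E
```

```text
time: 14.6
tool_pos: [424.6, 258.3, 289.0]
tcp_rot: [-3.132, -0.014, 1.555]
contact_force: [0.1, -1.1, -0.7]
grip_width: 59.8
top spool_yellow 0.76 [ 439.6 -276.4    1.3]
top coaster_yellow 0.94 [ 439.  -276.9   -3. ]
top coaster_black 0.58 [ 5.292e+02 -4.106e+02  3.000e-01]
```

View pics/t4c.png

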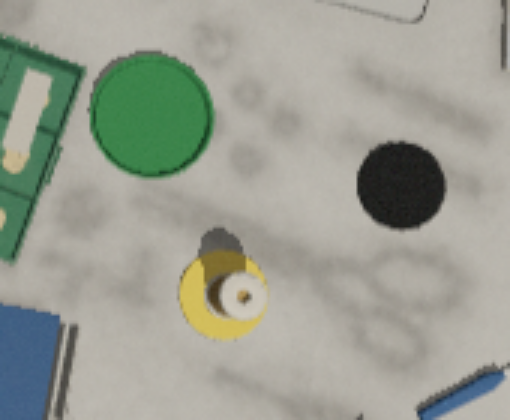

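```bash
python3 -m handwheel '{"translation": [[-0.04,0,0],[0,0,-0.2],[0,0,-0.3],[0,0,-0.3],[0,0,-0.25],[0,0,-0.1],[0,0,0],[0,0,0]], "twist": [0,0,0,0,0,0,0,0]}'
```

```text
time: 15.8
tool_pos: [419.7, 246.7, 114.0]
tcp_rot: [-3.135, -0.013, 1.54]
contact_force: [-0.2, 0.1, 0.2]
grip_width: 59.5
```

```bash
python3 -m handwheel '{"translation": [[-0.03,0.094,0],[0,0,-0.05],[0,0,-0.1],[0,0,-0.05],[0,0,0],[0,0,0],[0,0,0],[0,0,0]], "twist": [0.015,0,0,0,0,0,0,0]}'
```

```text
time: 16.8
tool_pos: [416.5, 263.0, 86.0]
tcp_rot: [3.141, -0.016, 1.567]
contact_force: [-0.6, 0.9, -0.8]
grip_width: 59.9
```

```bash
python3 -m handwheel '{"translation": [[-0.006,-0.014,-0.04],[0,0,-0.1],[0,0,-0.1],[0,0,-0.06],[0,0,-0.03],[0,0,0],[0,0,0],[0,0,0]], "twist": [0,0,0,0,0,0,0,0]}'
```

```text
time: 17.8
tool_pos: [416.1, 260.5, 35.3]
tcp_rot: [3.139, -0.017, 1.567]
contact_force: [-0.5, 0.4, 0.5]
grip_width: 59.8
```

```bash
python3 -m handwheel '{"translation": [[0,0,-0.008],[0,0,0],[0,0,0],[0,0,0],[0,0,0],[0,0,0],[0,0,0],[0,0,0]], "twist": [0,0,0,0,0,0,0,0]}' 255
```

```text
time: 18.8
tool_pos: [416.4, 260.7, 34.6]
tcp_rot: [3.138, -0.017, 1.567]
contact_force: [0.1, 0.0, -0.3]
grip_width: 34.1
```

```bash
python3 -m handwheel '{"translation": [[0,0,0.1],[0,0,0.25],[0,0,0.3],[0,0,0.3],[0,0,0.3],[0,0,0.25],[0,-0.15,0.05],[0.02,-0.25,0]], "twist": [0,0,0,0,0,0,0,0]}'; python3 -m handwheel '{"translation": [[0.02,-0.3,0],[0.02,-0.36,0],[0.02,-0.38,0],[0.02,-0.38,0],[0.02,-0.38,0],[0.05,-0.38,0],[0.05,-0.38,0],[0.05,-0.38,0]], "twist": [0,0,0,0,0,0,0,0]}'
```

```text
time: 19.8
tool_pos: [416.8, 200.0, 282.2]
tcp_rot: [3.133, -0.019, 1.571]
contact_force: [0.4, -0.3, -1.2]
grip_width: 33.9
time: 20.8
tool_pos: [450.8, -252.9, 292.0]
tcp_rot: [3.12, -0.016, 1.575]
contact_force: [1.2, 0.8, -0.5]
grip_width: 34.1
```

```bash
python3 -m handwheel '{"translation": [[0.08,-0.3,0],[0.1,-0.25,0],[0.1,-0.2,0],[0.1,-0.15,0],[0.08,-0.05,-0.1],[0.0,0,-0.2],[0,0,-0.2],[0,0,-0.2]], "twist": [0,0,0,0,0,0,0,0]}'
```

```text
time: 21.8
tool_pos: [519.5, -401.4, 189.4]
tcp_rot: [3.117, -0.012, 1.57]
contact_force: [0.4, -0.5, -0.8]
grip_width: 33.9
```

```bash
python3 -m handwheel '{"translation": [[0.05,-0.055,-0.15],[0,0,-0.25],[0,0,-0.25],[0,0,-0.15],[0,0,-0.07],[0,0,0],[0,0,0],[0,0,0]], "twist": [0,0,0,0,0,0,0,0]}'
```

```text
time: 22.8
tool_pos: [526.3, -402.0, 53.2]
tcp_rot: [3.121, -0.018, 1.574]
contact_force: [-0.2, 0.1, 0.5]
grip_width: 34.0
```

```bash
python3 -m handwheel '{"translation": [[0.01,-0.052,0],[0,0,-0.04],[0,0,-0.03],[0,0,-0.015],[0,0,0],[0,0,0],[0,0,0],[0,0,0]], "twist": [0,0,0,0,0,0,0,0]}'
```

```text
time: 23.8
tool_pos: [528.2, -411.0, 40.9]
tcp_rot: [3.12, -0.017, 1.573]
contact_force: [-0.4, 0.0, -0.4]
grip_width: 33.6
```

```bash
python3 -m handwheel '{"translation": [[-0.003,0.003,-0.01],[0,0,-0.01],[0,0,0],[0,0,0],[0,0,0],[0,0,0],[0,0,0],[0,0,0]], "twist": [0,0,0,0,0,0,0,0]}'
```

```text
time: 24.8
tool_pos: [528.0, -410.6, 38.8]
tcp_rot: [3.119, -0.016, 1.574]
contact_force: [-0.2, -0.3, 1.3]
grip_width: 33.9
```

```bash
python3 -m handwheel '{"translation": [[0,0,-0.003],[0,0,0],[0,0,0],[0,0,0],[0,0,0],[0,0,0],[0,0,0.05],[0,0,0.1]], "twist": [0,0,0,0,0,0,0,0]}' 89;  python3 -m handwheel '{"translation": [[0,0,0.2],[0,0,0.3],[0,0,0.3],[0,0,0.3],[0,0,0.2],[-0.1,0.15,0.05],[-0.1,0.25,0],[-0.1,0.3,0]], "twist": [0,0,0,0,0,0,0,0]}'
```

```text
time: 25.8
tool_pos: [527.4, -410.0, 60.4]
tcp_rot: [3.121, -0.018, 1.573]
contact_force: [0.7, -0.7, 0.4]
grip_width: 59.7
time: 26.8
tool_pos: [481.2, -305.0, 281.3]
tcp_rot: [3.11, -0.007, 1.57]
contact_force: [0.7, 0.6, 0.9]
grip_width: 59.7
```

```bash
python3 -m handwheel '{"translation": [[0,0.34,0],[0,0.38,0],[0,0.38,0],[0,0.38,0],[0,0.38,0],[0,0.38,0],[0,0.38,0],[0,0.3,0]], "twist": [0,-0.1,-0.1,-0.1,-0.1,-0.1,-0.1,-0.1]}' 186; python3 - <<'E'
from h import *
c=snap('top','t5'); im=c['img'][:,:,::-1]; cv2.imwrite('pics/t5c.png',cv2.resize(im[190:330,350:520],None,fx=3,fy=3)); find('top',c,['spool_yellow','spool_black','coaster_black','handle','unit'])
cv2.imwrite('pics/t5d.png',cv2.resize(im[155:310,120:300],None,fx=3.8,fy=3.8,interpolation=cv2.INTER_CUBIC))
E
```

```text
time: 27.8
tool_pos: [478.5, 133.0, 293.1]
tcp_rot: [3.096, -0.013, 0.468]
contact_force: [1.2, 0.0, -0.5]
grip_width: 24.7
top spool_yellow 0.84 [ 437.8 -277.1    2.1]
top spool_black 0.73 [ 525.9 -411.8    4.2]
top coaster_black 0.84 [ 528.4 -409.     1. ]
top coaster_black 0.35 [ 439.3 -274.1    0.7]
top unit 0.43 [ 572.1 -215.8   -3. ]
```

View pics/t5c.png

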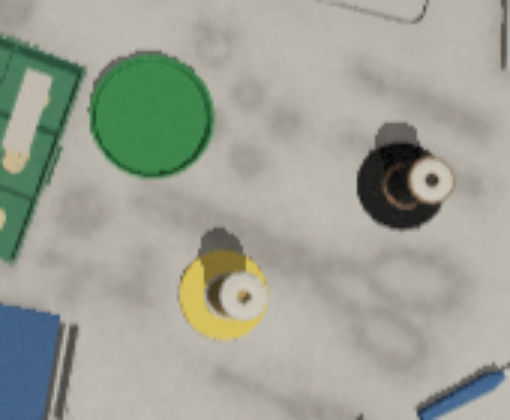

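View pics/t5d.png

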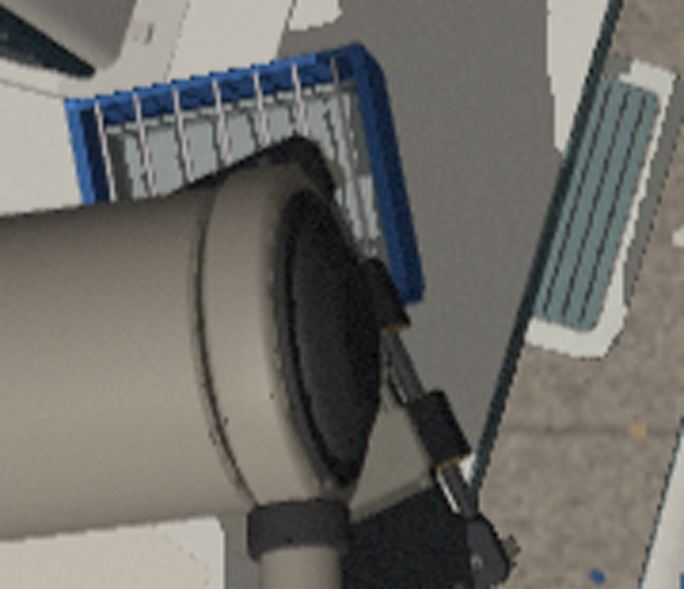

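```bash
python3 -m handwheel '{"translation": [[0.03,0.25,0],[0.03,0.2,0],[0.02,0.12,0],[0,0.05,-0.2],[0,0,-0.3],[0,0,-0.25],[0,0,-0.2],[0,0,-0.1]], "twist": [-0.05,-0.05,-0.05,0,0,0,0,0]}'
```

```text
time: 29.1
tool_pos: [495.6, 212.8, 134.2]
tcp_rot: [3.094, -0.017, 0.219]
contact_force: [0.4, -0.1, -0.4]
grip_width: 24.7
```

```bash
python3 -m handwheel '{"translation": [[-0.03,0.1,0],[0,0.065,0],[0,0,-0.1],[0,0,-0.1],[0,0,-0.08],[0,0,0],[0,0,0],[0,0,0]], "twist": [0.008,0,0,0,0,0,0,0]}'; python3 - <<'E'
from h import *
s=snap('scene','s2'); find('scene',s,['handle'])
cv2.imwrite('pics/s2c.png',cv2.resize(s['img'][220:380,120:360,::-1],None,fx=3,fy=3))
E
```

```text
time: 30.1
tool_pos: [492.2, 236.9, 90.7]
tcp_rot: [3.094, -0.018, 0.231]
contact_force: [0.8, -0.1, -0.5]
grip_width: 24.7
scene handle 0.65 [490.3 243.4  32.4]
```

View pics/s2c.png

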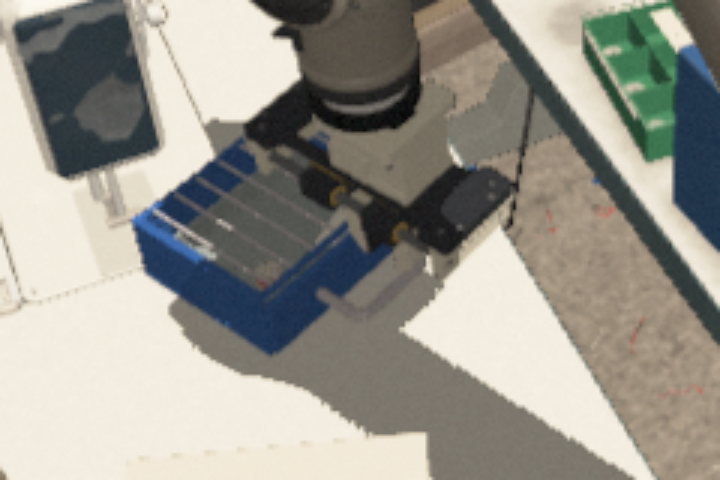

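```bash
python3 - <<'E'
from h import *
s=capture('scene')
for y in (205,238,270):
  for p in [(491-0.23*(y-238),y,32)]: u=np.array(w2pix(s,p)); print(y,u.round(1),((u-[120,220])*3).round())
u=np.array(w2pix(s,(492,237,68)));print(((u-[120,220])*3).round())
E
```

```text
205 [261.3 307.6] [424. 263.]
238 [251.4 316.7] [394. 290.]
270 [241.3 325.7] [364. 317.]
[390. 256.]
```

```bash
python3 -m handwheel '{"translation": [[-0.006,0,-0.05],[0,0,-0.08],[0,0,-0.08],[0,0,-0.08],[0,0,-0.06],[0,0,-0.02],[0,0,0],[0,0,0]], "twist": [0,0,0,0,0,0,0,0]}'
```

```text
time: 31.25
tool_pos: [490.9, 236.8, 30.9]
tcp_rot: [3.094, -0.018, 0.231]
contact_force: [0.2, 0.4, -0.3]
grip_width: 24.8
```

```bash
python3 -m handwheel '{"translation": [[0,0,0.02],[0,0,0],[0,0,0],[0,0,0],[0,0,0],[0,0,0],[0,0,0],[0,0,0]], "twist": [0,0,0,0,0,0,0,0]}' 255
```

```text
time: 32.25
tool_pos: [491.4, 237.0, 34.9]
tcp_rot: [3.094, -0.02, 0.231]
contact_force: [1.1, 0.7, -0.6]
grip_width: 7.8
```

```bash
python3 -m handwheel '{"translation": [[-0.01,-0.0024,0],[-0.02,-0.0047,0],[-0.03,-0.007,0],[-0.035,-0.0083,0],[-0.04,-0.0095,0],[-0.04,-0.0095,0],[-0.04,-0.0095,0],[-0.04,-0.0095,0]], "twist": [0,0,0,0,0,0,0,0]}'
```

```text
time: 33.25
tool_pos: [450.8, 227.4, 34.8]
tcp_rot: [3.094, -0.021, 0.231]
contact_force: [1.2, 0.2, -2.4]
grip_width: 7.7
```

```bash
python3 -m handwheel '{"translation": [[-0.045,-0.0106,0],[-0.055,-0.013,0],[-0.06,-0.0142,0],[-0.06,-0.0142,0],[-0.055,-0.013,0],[-0.045,-0.0106,0],[-0.035,-0.0083,0],[-0.02,-0.0047,0]], "twist": [0,0,0,0,0,0,0,0]}'
```

```text
time: 34.25
tool_pos: [390.1, 213.1, 34.8]
tcp_rot: [3.094, -0.02, 0.231]
contact_force: [1.0, 0.2, -3.4]
grip_width: 7.9
```

```bash
python3 -m handwheel '{"translation": [[0,0,0],[0,0,0],[0,0,0],[0,0,0.05],[0,0,0.15],[0,-0.1,0.3],[0,-0.3,0.3],[0,-0.3,0.3]], "twist": [0,0,0,0,0,0,0,0]}' 186; python3 -m handwheel '{"translation": [[0,-0.3,0.2],[0,-0.3,0],[0,-0.2,0],[0,-0.1,0],[0,0,0],[0,0,0],[0,0,0],[0,0,0]], "twist": [0,0,0,0,0,0,0,0]}' 155;  python3 - <<'E'
from h import *
c=snap('top','t6'); im=c['img'][:,:,::-1]; find('top',c,['bobbin','chalk','handle','unit'])
find('top',c,['bobbin','chalk'],search_frame)
cv2.imwrite('pics/t6d.png',cv2.resize(im[155:310,120:300],None,fx=3.8,fy=3.8,interpolation=cv2.INTER_CUBIC))
s=snap('scene','s6');find('scene',s,['bobbin','handle'])
E
```

```text
time: 35.25
tool_pos: [388.6, 109.5, 201.5]
tcp_rot: [3.094, -0.016, 0.236]
contact_force: [1.4, -0.1, -0.0]
grip_width: 24.9
time: 36.25
tool_pos: [389.1, -30.4, 239.7]
tcp_rot: [3.09, -0.029, 0.234]
contact_force: [0.5, -0.4, 0.9]
grip_width: 35.9
top bobbin 0.65 [476.8 271.5   8.4]
top chalk 0.77 [490.4 198.5   8.8]
top chalk 0.33 [386.  211.4  30.2]
top handle 0.89 [390.3 216.4  29.6]
top unit 0.58 [600.7 264.9  -2.8]
top chalk 0.58 [484.  200.3  12.8]
scene bobbin 0.62 [474.6 275.7   9.5]
scene handle 0.56 [390.6 216.1  29.9]
```

View pics/t6d.png

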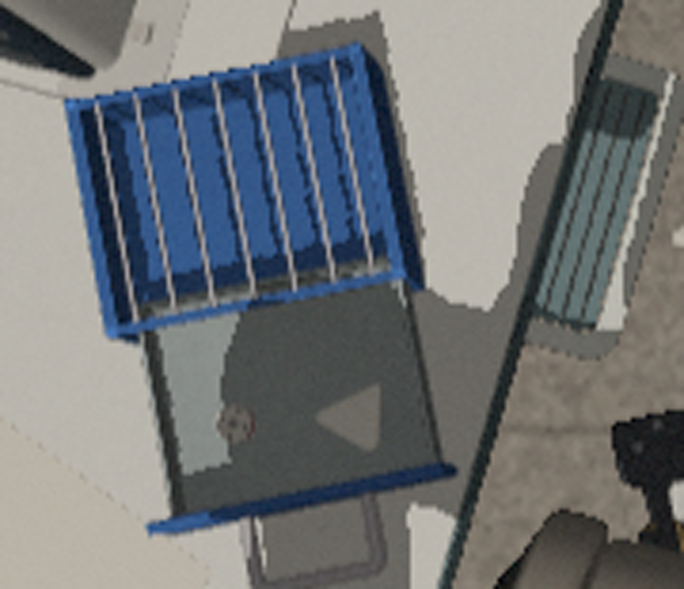

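```bash
python3 - <<'E'
from h import *
c=capture('top'); print(pix2w(c,120+237/3.8,155+424/3.8,19), get_obs()['tool_pos'])
find('top',c,['bobbin'])
E
```

```text
[474.38933384 266.98636103  19.        ] [389.12705099 -30.98870989 239.7288167 ]
top bobbin 0.62 [474.3 275.7   6.6]
```

```bash
python3 - <<'E'
from h import *
c=capture('top'); s=capture('scene')
im=c['img'][:,:,::-1]; a=cv2.resize(im[245:290,160:220],None,fx=10,fy=10,interpolation=cv2.INTER_NEAREST)
for p,col in [((474.4,268,19),(0,0,255)),((475,273,19),(0,255,0))]:
    u=w2pix(c,p); cv2.circle(a,(int((u[0]-160+.5)*10),int((u[1]-245+.5)*10)),3,col,-1)
cv2.imwrite('pics/t7.png',a)
b=cv2.resize(s['img'][260:320,190:270,::-1],None,fx=8,fy=8,interpolation=cv2.INTER_NEAREST)
for p,col in [((474.4,268,19),(0,0,255)),((475,273,19),(0,255,0))]:
    u=w2pix(s,p); cv2.circle(b,(int((u[0]-190+.5)*8),int((u[1]-260+.5)*8)),3,col,-1)
cv2.imwrite('pics/s7.png',b)
E
```

View pics/t7.png

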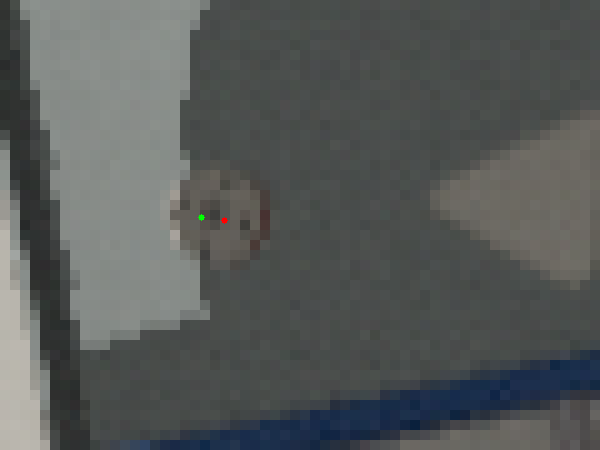

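View pics/s7.png

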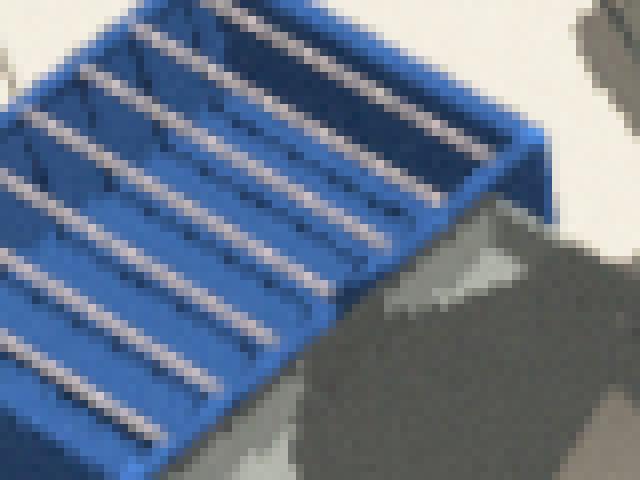

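```bash
python3 -m handwheel '{"translation": [[0.07,0.25,0],[0.08,0.3,0],[0.08,0.3,0],[0.08,0.3,0],[0.08,0.3,0],[0.07,0.26,0],[0.06,0.2,0],[0.05,0.1,0]], "twist": [0,0,0,0,0,0,0,0]}'; python3 -m handwheel '{"translation": [[0,0,-0.1],[0,0,-0.25],[0,0,-0.25],[0,0,-0.2],[0,0,-0.15],[0,0,-0.05],[0,0,0],[0,0,0]], "twist": [0,0,0,0,0,0,0,0]}'
```

```text
time: 37.95
tool_pos: [476.7, 279.5, 239.5]
tcp_rot: [3.088, -0.03, 0.229]
contact_force: [-0.1, -0.3, 0.4]
grip_width: 36.0
time: 38.95
tool_pos: [473.1, 274.4, 81.0]
tcp_rot: [3.086, -0.025, 0.227]
contact_force: [0.4, 0.1, 0.3]
grip_width: 35.9
```

```bash
python3 -m handwheel '{"translation": [[0.01,-0.014,-0.04],[0,0,-0.06],[0,0,-0.06],[0,0,-0.05],[0,0,-0.03],[0,0,0],[0,0,0],[0,0,0]], "twist": [0,0,0,0,0,0,0,0]}'
```

```text
time: 39.95
tool_pos: [475.5, 272.6, 43.9]
tcp_rot: [3.087, -0.028, 0.228]
contact_force: [0.5, -0.3, 0.6]
grip_width: 36.0
```

```bash
python3 -m handwheel '{"translation": [[-0.004,0,-0.02],[0,0,-0.02],[0,0,-0.015],[0,0,-0.008],[0,0,0],[0,0,0],[0,0,0],[0,0,0]], "twist": [0,0,0,0,0,0,0,0]}'
```

```text
time: 40.95
tool_pos: [475.1, 272.7, 34.3]
tcp_rot: [3.087, -0.029, 0.228]
contact_force: [0.6, 0.4, 0.3]
grip_width: 36.2
```

```bash
python3 -m handwheel '{"translation": [[0,0,-0.007],[0,0,0],[0,0,0],[0,0,0],[0,0,0],[0,0,0],[0,0,0],[0,0,0]], "twist": [0,0,0,0,0,0,0,0]}' 255
```

```text
time: 41.95
tool_pos: [475.1, 272.8, 33.2]
tcp_rot: [3.087, -0.029, 0.228]
contact_force: [0.2, -0.8, 0.4]
grip_width: 19.6
```

```bash
python3 -m handwheel '{"translation": [[0,0,0.04],[0,0,0.12],[0,0,0.25],[0,0,0.3],[0,0,0.3],[0,0,0.25],[0,-0.1,0.1],[0,-0.2,0]], "twist": [0,0,0,0,0,0,0,0.05]}'; python3 -m handwheel '{"translation": [[0.03,-0.3,0],[0.04,-0.35,0],[0.04,-0.36,0],[0.04,-0.36,0],[0.05,-0.36,0],[0.06,-0.36,0],[0.06,-0.3,0],[0.06,-0.2,0]], "twist": [0.1,0.1,0.1,0.1,0.1,0.1,0.1,0.1]}'
```

```text
time: 42.95
tool_pos: [473.2, 226.4, 244.8]
tcp_rot: [3.087, -0.028, 0.311]
contact_force: [0.3, 0.1, 0.5]
grip_width: 19.6
time: 43.95
tool_pos: [521.8, -167.7, 238.0]
tcp_rot: [3.096, -0.024, 1.573]
contact_force: [-0.5, -0.1, 0.3]
grip_width: 19.7
```

```bash
python3 -m handwheel '{"translation": [[0.15,-0.15,0],[0.12,-0.1,-0.1],[0.05,-0.03,-0.25],[0,0,-0.25],[0,0,-0.25],[0,0,-0.2],[0,0,-0.08],[0,0,0]], "twist": [0,0,0,0,0,0,0,0]}'
```

```text
time: 44.95
tool_pos: [561.5, -218.6, 56.3]
tcp_rot: [3.108, -0.028, 1.565]
contact_force: [0.1, 1.2, -0.2]
grip_width: 19.3
```

```bash
python3 -m handwheel '{"translation": [[0.05,0,0],[0.02,0,-0.03],[0,0,-0.05],[0,0,-0.04],[0,0,-0.02],[0,0,0],[0,0,0],[0,0,0]], "twist": [0,0,0,0,0,0,0,0]}'
```

```text
time: 45.95
tool_pos: [574.4, -219.5, 37.4]
tcp_rot: [3.103, -0.025, 1.566]
contact_force: [-0.8, -0.0, 0.5]
grip_width: 19.8
```

```bash
python3 -m handwheel '{"translation": [[0,0.01,-0.02],[0,0,-0.02],[0,0,-0.01],[0,0,-0.005],[0,0,0],[0,0,0],[0,0,0],[0,0,0]], "twist": [0,0,0,0,0,0,0,0]}'
```

```text
time: 46.95
tool_pos: [574.5, -218.0, 28.8]
tcp_rot: [3.102, -0.024, 1.566]
contact_force: [-0.2, 0.1, 0.1]
grip_width: 19.7
```

```bash
python3 -m handwheel '{"translation": [[0,0,-0.003],[0,0,0],[0,0,0],[0,0,0],[0,0,0],[0,0,0],[0,0,0.05],[0,0,0.1]], "twist": [0,0,0,0,0,0,0,0]}' 155;  python3 -m handwheel '{"translation": [[0,0,0.2],[0,0,0.3],[0,0,0.3],[-0.05,0,0.3],[-0.1,0.1,0.15],[-0.1,0.2,0.05],[-0.1,0.3,0],[-0.1,0.35,0]], "twist": [0,0,0,0,0,0,0,0]}'
```

```text
time: 47.95
tool_pos: [573.9, -217.8, 51.1]
tcp_rot: [3.104, -0.025, 1.566]
contact_force: [-0.3, 1.3, 0.3]
grip_width: 35.9
time: 48.95
tool_pos: [505.0, -75.0, 263.9]
tcp_rot: [3.09, -0.019, 1.56]
contact_force: [-0.6, 1.0, 1.0]
grip_width: 36.1
```

```bash
python3 -m handwheel '{"translation": [[-0.1,0.33,0],[-0.1,0.32,0],[-0.1,0.3,0],[-0.1,0.28,0],[-0.1,0.22,0],[-0.08,0.15,0],[-0.05,0.05,0],[0,0,0]], "twist": [-0.1,-0.11,-0.11,-0.11,-0.11,-0.11,-0.11,-0.09]}' 186; python3 - <<'E'
from h import *
c=snap('top','t8'); im=c['img'][:,:,::-1]; find('top',c,['bobbin','handle','dish'])
cv2.imwrite('pics/t8c.png',cv2.resize(im[190:330,350:520],None,fx=3,fy=3))
E
```

```text
time: 49.95
tool_pos: [406.9, 175.8, 274.6]
tcp_rot: [3.082, -0.029, 0.216]
contact_force: [0.4, -1.2, -0.4]
grip_width: 25.0
top bobbin 0.5 [ 573.7 -217.2    5.2]
top handle 0.57 [390.3 212.6  29.3]
top handle 0.32 [ 525.2 -414.1    3.2]
top dish 0.71 [ 576.  -221.    -1.4]
```

View pics/t8c.png

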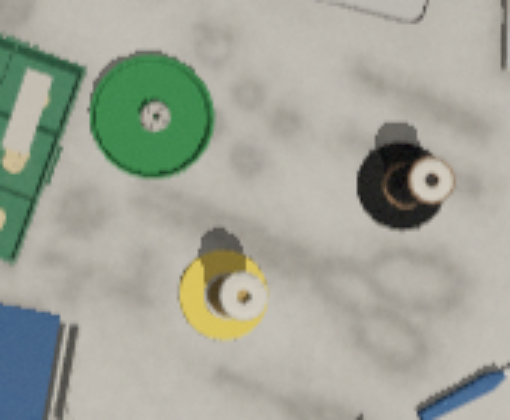

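```bash
python3 -m handwheel '{"translation": [[-0.07,0.15,0],[-0.03,0.1,0],[0,0,-0.2],[0,0,-0.3],[0,0,-0.3],[0,0,-0.25],[0,0,-0.1],[0,0,0]], "twist": [0.01,0,0,0,0,0,0,0]}'
```

```text
time: 51.15
tool_pos: [394.0, 213.5, 98.9]
tcp_rot: [3.081, -0.035, 0.25]
contact_force: [-0.4, -0.2, -0.2]
grip_width: 24.8
```

```bash
python3 -m handwheel '{"translation": [[-0.022,0,-0.03],[0,0,-0.08],[0,0,-0.1],[0,0,-0.1],[0,0,-0.06],[0,0,-0.03],[0,0,0],[0,0,0]], "twist": [-0.01,0,0,0,0,0,0,0]}'
```

```text
time: 52.15
tool_pos: [393.1, 214.6, 39.0]
tcp_rot: [3.082, -0.043, 0.235]
contact_force: [0.3, -0.8, 0.2]
grip_width: 25.0
```

```bash
python3 -m handwheel '{"translation": [[-0.016,0,-0.025],[0,0,0],[0,0,0],[0,0,0],[0,0,0],[0,0,0],[0,0,0],[0,0,0]], "twist": [0,0,0,0,0,0,0,0]}' 255
```

```text
time: 53.15
tool_pos: [390.7, 214.7, 35.5]
tcp_rot: [3.082, -0.044, 0.235]
contact_force: [0.7, 0.1, -1.6]
grip_width: 7.8
```

```bash
python3 -m handwheel '{"translation": [[0.02,0.0047,0],[0.04,0.0095,0],[0.05,0.0118,0],[0.055,0.013,0],[0.055,0.013,0],[0.055,0.013,0],[0.055,0.013,0],[0.05,0.0118,0]], "twist": [0,0,0,0,0,0,0,0]}'
```

```text
time: 54.15
tool_pos: [451.3, 229.0, 35.4]
tcp_rot: [3.082, -0.043, 0.234]
contact_force: [-1.8, -0.1, 0.8]
grip_width: 8.1
```

```bash
python3 -m handwheel '{"translation": [[0.05,0.0118,0],[0.05,0.0118,0],[0.045,0.0106,0],[0.04,0.0095,0],[0.03,0.0071,0],[0.02,0.0047,0],[0.015,0.0035,0],[0.008,0.002,0]], "twist": [0,0,0,0,0,0,0,0]}'
```

```text
time: 55.15
tool_pos: [491.9, 238.5, 35.4]
tcp_rot: [3.082, -0.04, 0.234]
contact_force: [-7.5, -1.4, 6.0]
grip_width: 7.8
```

```bash
python3 -m handwheel '{"translation": [[0,0,0],[0,0,0],[0,0,0],[0,0,0.05],[0,0,0.15],[0,0,0.3],[0,-0.1,0.3],[0,-0.25,0.3]], "twist": [0,0,0,0,0,0,0,0]}' 186; python3 -m handwheel '{"translation": [[0,-0.32,0.2],[0,-0.36,0.1],[0,-0.36,0],[0,-0.36,0],[0,-0.36,0],[0,-0.36,0],[0,-0.36,0],[0,-0.3,0]], "twist": [0.05,0.1,0.1,0.1,0.1,0.1,0.1,0.1]}' 89;  python3 - <<'E'
from h import *
c=snap('top','t9'); im=c['img'][:,:,::-1]; find('top',c,['handle','chalk','unit'])
cv2.imwrite('pics/t9d.png',cv2.resize(im[155:310,120:300],None,fx=3.8,fy=3.8,interpolation=cv2.INTER_CUBIC))
s=snap('scene','s9');find('scene',s,['handle'])
E
```

```text
time: 56.15
tool_pos: [490.9, 186.3, 203.6]
tcp_rot: [3.082, -0.037, 0.238]
contact_force: [1.2, -0.7, -0.1]
grip_width: 24.9
time: 57.15
tool_pos: [491.9, -225.8, 259.7]
tcp_rot: [3.07, -0.049, 1.41]
contact_force: [-0.4, 0.6, -0.3]
grip_width: 59.5
top handle 0.92 [491.7 238.8  33.4]
top chalk 0.65 [594.9 225.6   9.1]
top unit 0.83 [604.  263.9  -1.4]
scene handle 0.63 [492.5 241.5  31.7]
```

View pics/t9d.png

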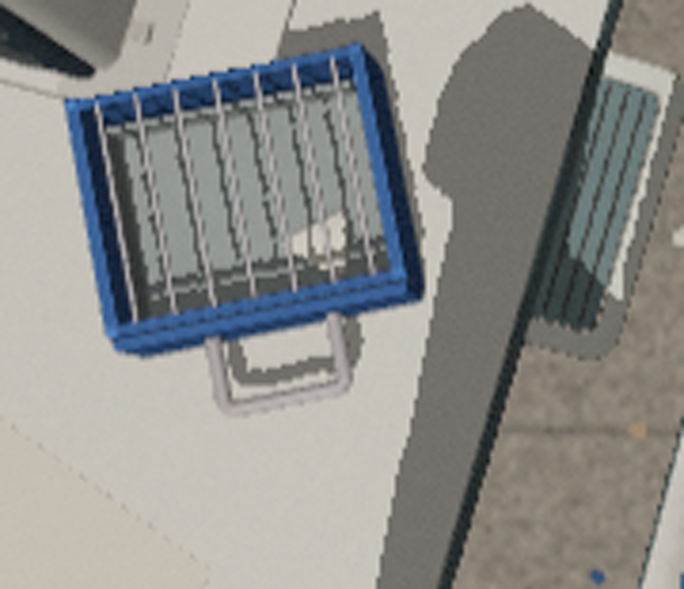

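```bash
python3 -m handwheel '{"translation": [[-0.1,-0.15,0],[-0.12,-0.1,0],[-0.1,-0.03,-0.1],[0,0,-0.25],[0,0,-0.25],[0,0,-0.2],[0,0,-0.1],[0,0,0]], "twist": [0.06,0.04,0,0,0,0,0,0]}'
```

```text
time: 58.45
tool_pos: [445.8, -252.8, 124.5]
tcp_rot: [3.067, -0.048, 1.577]
contact_force: [0.5, 0.3, 1.3]
grip_width: 60.0
```

```bash
python3 -m handwheel '{"translation": [[-0.03,-0.09,0],[-0.01,-0.05,0],[0,0,-0.1],[0,0,-0.08],[0,0,0],[0,0,0],[0,0,0],[0,0,0]], "twist": [0,0,0,0,0,0,0,0]}'
```

```text
time: 59.45
tool_pos: [440.7, -275.0, 98.2]
tcp_rot: [3.064, -0.045, 1.578]
contact_force: [0.7, -0.2, 0.2]
grip_width: 59.9
```

```bash
python3 -m handwheel '{"translation": [[-0.003,0.004,-0.04],[0,0,-0.1],[0,0,-0.1],[0,0,-0.08],[0,0,-0.04],[0,0,-0.01],[0,0,0],[0,0,0]], "twist": [0,0,0,0,0,0,0,0]}'
```

```text
time: 60.45
tool_pos: [440.0, -274.1, 38.7]
tcp_rot: [3.064, -0.045, 1.578]
contact_force: [0.2, -0.1, -0.1]
grip_width: 60.0
```

```bash
python3 -m handwheel '{"translation": [[0,0,0],[0,0,0],[0,0,0],[0,0,0],[0,0,0],[0,0,0],[0,0,0],[0,0,0]], "twist": [0,0,0,0,0,0,0,0]}' 255;python3 -m handwheel '{"translation": [[0,0,0.1],[0,0,0.25],[0,0,0.3],[0,0,0.3],[0,0,0.3],[0,0,0.19],[0,0.1,0.05],[0,0.2,0]], "twist": [0,0,0,0,0,0,0,0]}'
```

```text
time: 61.45
tool_pos: [440.4, -274.6, 39.7]
tcp_rot: [3.063, -0.044, 1.578]
contact_force: [0.4, 0.2, -0.3]
grip_width: 34.7
time: 62.45
tool_pos: [438.2, -227.2, 275.3]
tcp_rot: [3.061, -0.042, 1.575]
contact_force: [-0.0, 0.1, -1.2]
grip_width: 34.3
```

```bash
python3 -m handwheel '{"translation": [[0,0.32,0],[0,0.36,0],[0,0.36,0],[0,0.36,0],[0,0.36,0],[0,0.36,0],[0,0.25,0],[0,0.1,0]], "twist": [0,0,0,0,0,0,0,0]}';python3 -m handwheel '{"translation": [[0,0,0],[0,0,-0.1],[0,0,-0.25],[0,0,-0.3],[0,0,-0.25],[0,0,-0.15],[0,0,0],[0,0,0]], "twist": [0,0,0,0,0,0,0,0]}'
```

```text
time: 63.45
tool_pos: [427.0, 162.0, 269.2]
tcp_rot: [3.074, -0.047, 1.576]
contact_force: [-0.1, 0.1, -1.0]
grip_width: 34.4
time: 64.45
tool_pos: [421.2, 159.2, 106.1]
tcp_rot: [3.079, -0.045, 1.575]
contact_force: [0.9, 0.5, -0.6]
grip_width: 34.3
```

```bash
python3 -m handwheel '{"translation": [[0.06,0.08,0],[0.03,0.04,0],[0,0,-0.1],[0,0,-0.12],[0,0,-0.1],[0,0,-0.04],[0,0,0],[0,0,0]], "twist": [0,0,0,0,0,0,0,0]}'
```

```text
time: 65.45
tool_pos: [441.4, 181.9, 56.2]
tcp_rot: [3.065, -0.048, 1.578]
contact_force: [0.3, -0.3, -0.6]
grip_width: 34.2
```

```bash
python3 -m handwheel '{"translation": [[-0.04,-0.028,0],[0,0,-0.03],[0,0,-0.04],[0,0,-0.03],[0,0,-0.01],[0,0,0],[0,0,0],[0,0,0]], "twist": [0,0,0,0,0,0,0,0]}'
```

```text
time: 66.45
tool_pos: [435.5, 177.4, 39.4]
tcp_rot: [3.064, -0.048, 1.578]
contact_force: [0.8, -0.7, -0.4]
grip_width: 34.5
```

```bash
python3 -m handwheel '{"translation": [[-0.003,0,-0.01],[0,0,-0.01],[0,0,-0.005],[0,0,0],[0,0,0],[0,0,0],[0,0,0],[0,0,0]], "twist": [0,0,0,0,0,0,0,0]}'
```

```text
time: 67.45
tool_pos: [435.1, 177.4, 35.7]
tcp_rot: [3.063, -0.048, 1.578]
contact_force: [-0.2, 0.4, -0.0]
grip_width: 34.4
```

```bash
python3 -m handwheel '{"translation": [[0,0,-0.004],[0,0,-0.003],[0,0,0],[0,0,0],[0,0,0],[0,0,0],[0,0,0],[0,0,0]], "twist": [0,0,0,0,0,0,0,0]}'
```

```text
time: 68.45
tool_pos: [435.2, 177.5, 35.7]
tcp_rot: [3.062, -0.048, 1.578]
contact_force: [-1.7, -0.5, 2.0]
grip_width: 34.3
```

Touching (2 N). Release and go up.

```bash
python3 -m handwheel '{"translation": [[0,0,0],[0,0,0],[0,0,0],[0,0,0],[0,0,0],[0,0,0],[0,0,0.05],[0,0,0.1]], "twist": [0,0,0,0,0,0,0,0]}' 89;  python3 -m handwheel '{"translation": [[0,0,0.2],[0,0,0.3],[0,0,0.3],[0,0,0.3],[0.02,-0.1,0.3],[0.03,-0.25,0.05],[0.05,-0.33,0],[0.05,-0.36,0]], "twist": [0,0,0,0,0,0,0,0]}'; python3 -m handwheel '{"translation": [[0.05,-0.37,0],[0.05,-0.37,0],[0.05,-0.37,0],[0.05,-0.37,0],[0.05,-0.37,0],[0.05,-0.37,0],[0.05,-0.3,0],[0.05,-0.2,0]], "twist": [0,0,0,0,0,0,0,0]}';python3 - <<'E'
from h import *
c=snap('top','t10'); im=c['img'][:,:,::-1]; find('top',c,['spool_yellow'])
cv2.imwrite('pics/t10d.png',cv2.resize(im[155:310,120:300],None,fx=3.8,fy=3.8,interpolation=cv2.INTER_CUBIC))
E
```

```text
time: 69.45
tool_pos: [434.6, 177.3, 58.0]
tcp_rot: [3.065, -0.048, 1.578]
contact_force: [-0.6, 0.3, 1.0]
grip_width: 59.7
time: 70.45
tool_pos: [455.3, 19.8, 289.1]
tcp_rot: [3.056, -0.047, 1.585]
contact_force: [0.5, 0.3, 0.3]
grip_width: 59.4
time: 71.45
tool_pos: [512.9, -402.8, 293.8]
tcp_rot: [3.051, -0.045, 1.583]
contact_force: [0.3, 0.1, -0.3]
grip_width: 59.7
top spool_yellow 0.7 [437.3 174.4  -5.3]
top spool_yellow 0.19 [ 572.6 -213.9   -1.1]
```

View pics/t10d.png

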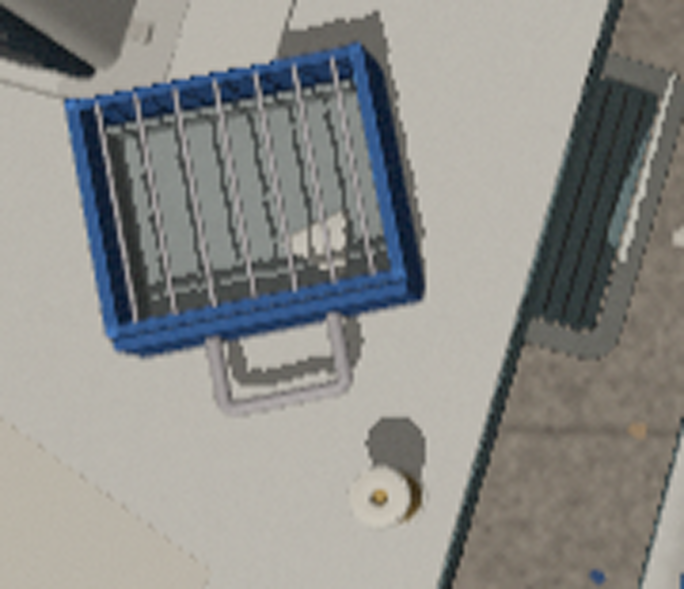

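```bash
python3 -m handwheel '{"translation": [[0.06,0,0],[0.03,0,-0.15],[0,0,-0.25],[0,0,-0.25],[0,0,-0.25],[0,0,-0.15],[0,0,0],[0,0,0]], "twist": [-0.008,0,0,0,0,0,0,0]}'
```

```text
time: 72.55
tool_pos: [531.2, -393.8, 137.5]
tcp_rot: [3.047, -0.043, 1.574]
contact_force: [0.1, -0.9, -0.7]
grip_width: 59.7
```

```bash
python3 -m handwheel '{"translation": [[-0.02,-0.07,0],[0,-0.04,0],[0,0,-0.1],[0,0,-0.12],[0,0,-0.08],[0,0,0],[0,0,0],[0,0,0]], "twist": [0,0,0,0,0,0,0,0]}'
```

```text
time: 73.55
tool_pos: [528.8, -412.7, 93.2]
tcp_rot: [3.043, -0.039, 1.573]
contact_force: [-0.5, -0.0, 0.3]
grip_width: 59.9
```

```bash
python3 -m handwheel '{"translation": [[-0.007,0.015,-0.04],[0,0,-0.1],[0,0,-0.1],[0,0,-0.07],[0,0,-0.025],[0,0,0],[0,0,0],[0,0,0]], "twist": [0,0,0,0,0,0,0,0]}'
```

```text
time: 74.55
tool_pos: [527.8, -410.4, 39.8]
tcp_rot: [3.043, -0.038, 1.573]
contact_force: [-0.1, 0.8, 0.5]
grip_width: 60.0
```

```bash
python3 -m handwheel '{"translation": [[0,0,0],[0,0,0],[0,0,0],[0,0,0],[0,0,0],[0,0,0],[0,0,0],[0,0,0]], "twist": [0,0,0,0,0,0,0,0]}' 255;python3 -m handwheel '{"translation": [[0,0,0.1],[0,0,0.25],[0,0,0.3],[0,0,0.3],[0,0,0.3],[0,0,0.25],[-0.08,0.1,0.05],[-0.1,0.2,0]], "twist": [0,0,0,0,0,0,0,0]}'
```

```text
time: 75.55
tool_pos: [528.1, -410.8, 40.8]
tcp_rot: [3.041, -0.037, 1.573]
contact_force: [-1.0, -0.2, 0.1]
grip_width: 33.6
time: 76.55
tool_pos: [499.4, -364.8, 287.9]
tcp_rot: [3.038, -0.033, 1.572]
contact_force: [0.3, -0.2, 0.5]
grip_width: 34.0
```

```bash
python3 -m handwheel '{"translation": [[-0.06,0.32,0],[-0.06,0.36,0],[-0.05,0.37,0],[-0.05,0.37,0],[-0.05,0.37,0],[-0.05,0.37,0],[-0.05,0.37,0],[-0.03,0.37,0]], "twist": [0,0,0,0,0,0,0,0]}';python3 -m handwheel '{"translation": [[0,0.36,0],[0,0.3,0],[0,0.25,0],[0,0.15,0],[0,0.08,0],[0,0,0],[0,0,0],[0,0,0]], "twist": [0,0,0,0,0,0,0,0]}'
```

```text
time: 77.55
tool_pos: [434.0, 81.5, 297.5]
tcp_rot: [3.024, -0.028, 1.565]
contact_force: [0.1, 0.7, -0.7]
grip_width: 34.0
time: 78.55
tool_pos: [431.1, 259.8, 304.4]
tcp_rot: [3.015, -0.03, 1.57]
contact_force: [0.2, 1.0, -0.6]
grip_width: 34.0
```

```bash
python3 -m handwheel '{"translation": [[-0.06,0,-0.1],[-0.04,0,-0.2],[0,0,-0.25],[0,0,-0.3],[0,0,-0.25],[0,0,-0.15],[0,0,0],[0,0,0]], "twist": [0,0,0,0,0,0,0,0]}'
```

```text
time: 79.55
tool_pos: [417.9, 254.8, 114.5]
tcp_rot: [3.009, -0.032, 1.561]
contact_force: [-0.4, 0.1, 0.0]
grip_width: 33.8
```

```bash
python3 -m handwheel '{"translation": [[-0.013,0.036,0],[0,0,-0.1],[0,0,-0.13],[0,0,-0.12],[0,0,-0.07],[0,0,0],[0,0,0],[0,0,0]], "twist": [0.006,0,0,0,0,0,0,0]}'
```

```text
time: 80.55
tool_pos: [420.5, 264.0, 57.9]
tcp_rot: [2.994, -0.039, 1.574]
contact_force: [-0.4, 1.0, -0.7]
grip_width: 34.1
```

```bash
python3 -m handwheel '{"translation": [[-0.03,-0.022,0],[0,0,-0.03],[0,0,-0.04],[0,0,-0.03],[0,0,-0.01],[0,0,0],[0,0,0],[0,0,0]], "twist": [0,0,0,0,0,0,0,0]}'
```

```text
time: 81.55
tool_pos: [416.0, 260.5, 40.7]
tcp_rot: [2.993, -0.039, 1.574]
contact_force: [0.3, -1.0, -0.1]
grip_width: 33.8
```

```bash
python3 -m handwheel '{"translation": [[0,0,-0.01],[0,0,-0.01],[0,0,-0.004],[0,0,0],[0,0,0],[0,0,0],[0,0,0],[0,0,0]], "twist": [0,0,0,0,0,0,0,0]}'
```

```text
time: 82.55
tool_pos: [416.1, 260.6, 37.2]
tcp_rot: [2.993, -0.039, 1.574]
contact_force: [-0.1, -0.0, 0.6]
grip_width: 33.7
```

```bash
python3 -m handwheel '{"translation": [[0,0,-0.006],[0,0,-0.004],[0,0,0],[0,0,0],[0,0,0],[0,0,0],[0,0,0],[0,0,0]], "twist": [0,0,0,0,0,0,0,0]}'
```

```text
time: 83.55
tool_pos: [416.4, 260.6, 37.0]
tcp_rot: [2.992, -0.039, 1.574]
contact_force: [-2.0, -0.3, 2.6]
grip_width: 34.1
```

```bash
python3 -m handwheel '{"translation": [[0,0,0],[0,0,0],[0,0,0],[0,0,0],[0,0,0],[0,0,0],[0,0,0.05],[0,0,0.1]], "twist": [0,0,0,0,0,0,0,0]}' 89;  python3 -m handwheel '{"translation": [[0,0,0.2],[0,0,0.3],[0,0,0.3],[0,0,0.3],[0,-0.1,0.2],[0.03,-0.25,0],[0.03,-0.3,0],[0.03,-0.3,0]], "twist": [0,0,0,0,0,0,0,0]}'; python3 -m handwheel '{"translation": [[0,-0.3,0],[0,-0.3,0],[0,-0.2,0],[0,-0.1,0],[0,0,0],[0,0,0],[0,0,0],[0,0,0]], "twist": [0,0,0,0,0,0,0,0]}';python3 - <<'E'
from h import *
c=snap('top','t11'); im=c['img'][:,:,::-1]; find('top',c,['spool_yellow','spool_black','handle','bobbin'])
cv2.imwrite('pics/t11d.png',cv2.resize(im[155:310,120:300],None,fx=3.8,fy=3.8,interpolation=cv2.INTER_CUBIC))
s=snap('scene','s11');find('scene',s,['spool_yellow','spool_black'])
E
```

```text
time: 84.55
tool_pos: [415.9, 260.4, 59.2]
tcp_rot: [2.994, -0.038, 1.574]
contact_force: [-0.1, -0.1, 0.8]
grip_width: 59.9
time: 85.55
tool_pos: [428.0, 116.4, 267.0]
tcp_rot: [2.985, -0.041, 1.581]
contact_force: [0.3, 1.0, -0.5]
grip_width: 59.5
time: 86.55
tool_pos: [426.3, -23.5, 270.2]
tcp_rot: [2.98, -0.04, 1.579]
contact_force: [0.0, -0.4, -0.7]
grip_width: 59.5
top spool_yellow 0.6 [434.9 175.8  -5.1]
top spool_black 0.82 [416.4 259.9   0. ]
top spool_black 0.72 [591.9 225.7   7.7]
top handle 0.85 [491.1 241.5  30.6]
top bobbin 0.62 [ 575.3 -219.8    3. ]
scene spool_yellow 0.64 [4.341e+02 1.826e+02 2.000e-01]
scene spool_black 0.91 [416.6 262.1   2.3]
```

View pics/t11d.png

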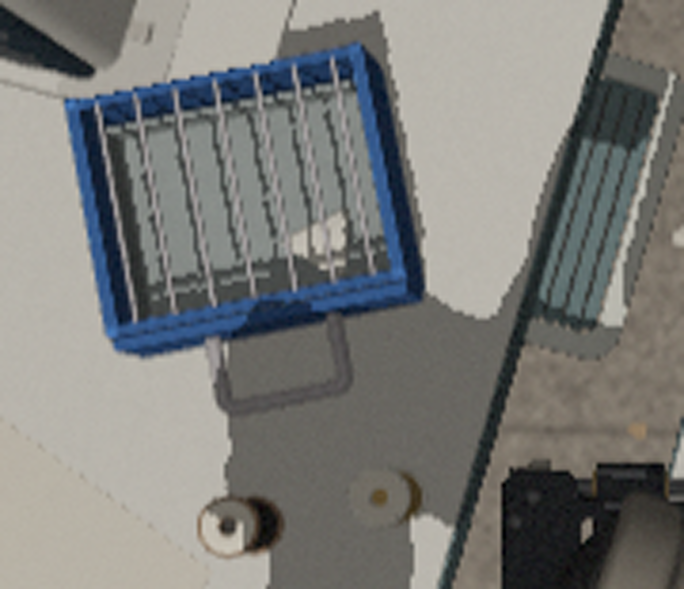

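View pics/t11.png

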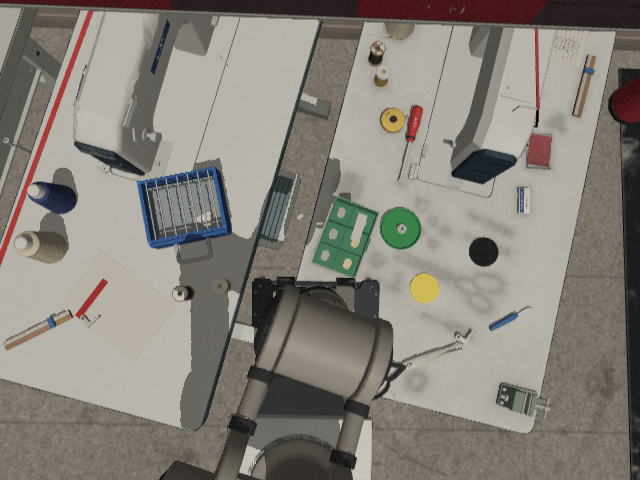

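View pics/s11.png

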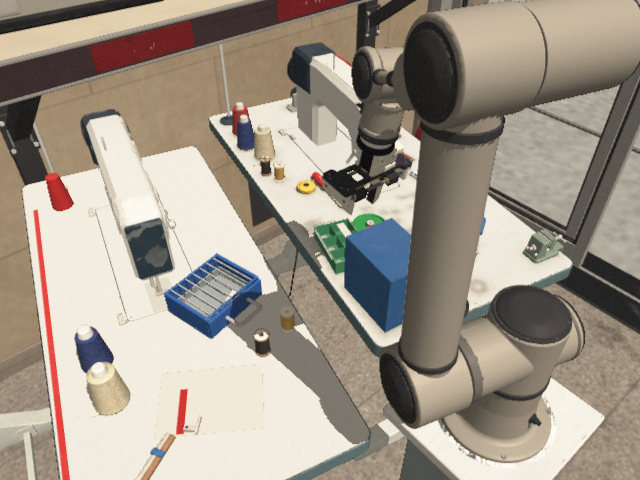

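The final views show both spools upright within about 2 mm of their starting points: crop (228,526) against (225,528) for black, and (380,497) against (377,497) for yellow. The drawer is shut with the chalk inside, the bobbin is in the dish at (401,228), and the arm is clear of everything. I'm handing in.

```bash
python3 -c "
from plant import *
print(close_job())"
```

```text
the job is handed in; nothing more can be done
None
```

The job is done and handed in at about 87 s of the 147 s allowed; no verdict was reported. I carried it out in the order given:

1. I stood both spools on the coasters of their own colours.
2. I pulled the drawer out about 104 mm.
3. I moved the red bobbin to the dish.
4. I pushed the drawer shut against its stop.
5. I put both spools back where they started.

**Spools:** In the last top picture, both stand upright within about 2 mm of their starting points by pixel comparison. The networks agree within their 4 mm accuracy.

**Bobbin:** It shows as a flat disc in the dish, about 3 mm from the middle.

**Drawer:** The handle is back where it was at the start, within 1–3 mm. The chalk is visible inside.

**Disagreements:**
- A few network detections carried wrong labels, such as "spool_black" reported on the drawer unit. I rejected these against the pictures.
- Before I grasped the bobbin, its y readings ranged from 267 to 276 mm. I settled on 271 mm from a close-up, and the grip closed on it.
- The tool slowly tilted to about 0.16 rad by the end, which the moves could not correct. I saw no effect on how the objects ended up.

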